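# Put a reagent bottle away in the flap-topped keeper

### The job

Put the small screw-capped reagent bottle that stands on the right of the worktop beside the beaker (not the one at the back) away in the light-tight keeper (the box with two sprung flap leaves in its top): cap up, push it down through the leaves and on past the spring grip inside until you feel it standing firmly on the keeper's cushioned floor, then take the hand out so that both leaves close over it. Feel your way and press gently (a firm push of about 10 N seats it, 25 N is too much), and leave the other things on the worktop where they are.

Things in the scene. Friction and masses are not known exactly. Their poses are not given: they have to be found in the camera images.
- bottle: the small brown reagent bottle with a black screw cap, standing upright: body 36 mm in diameter and 50 high, cap 28 mm in diameter above that, 66 high in all, about 55 g (mass varies); origin at the centre of its underside, z up through the cap. The cap's flat top can be pushed on with the shut fingers
- keeper: the keeper, a closed white box with a grey top, 112 (x) x 124 (y) x 131 mm high, fixed to the worktop at varying place and yaw; origin at the centre of its underside, z up. The opening in its top is 48 (x) x 60 mm (y), filled by the two leaves, which swing only downward; they can close over the bottle only when the top of its cap is more than 28 mm below the keeper's top
- keeper_well (a point): mouth of the well, 30 mm below the centre of the opening (axes as the keeper): the bottle's pocket, 42 x 42 mm, with chamfered edges. Its floor, with a rubber mat that gives 1 mm under 20 N, is set to differing heights and cannot be seen or measured: it lies 96 to 110 mm below the keeper's top, so a bottle fully home has the top of its cap 30 to 44 mm below the keeper's top
- keeper_cheek (a point): spring grip on the well's +y wall, 52 mm below the keeper's top; its ramp begins about 38 mm below. It presses the bottle to the opposite wall, so the bottle stays as deep as it was pushed and does not fall home by itself; pushing it along takes about 2 to 5 N. A bottle let go with its foot 50 mm below the top is held upright
- keeper_port (a point): centre of the keeper's opening, level with its top face (131 mm above the worktop); axes as the keeper
- leaf_near (a joint): the leaf hinged along the opening's -x edge, aluminium, 23 mm long, 58 wide: 0 closed, 1.5 rad hanging open; its spring shuts it with about 0.3 N at its free edge when closed and 1 N when open, so the bottle foot needs 3 to 6 N to push the pair open
- leaf_far (a joint): the like leaf hinged along the opening's +x edge, same values
- beaker_1: bystander: empty clear beaker, 75 x 81 mm, 95 high, loose; origin under its centre; its place may be swapped with the bottle's
- tape: bystander: roll of tape lying flat, 68 mm across, 18 high, loose; origin under its centre
- timer: bystander: small bench timer, 33 x 66 mm, 58 high, loose; origin under its centre
- dish: bystander: closed petri dish, 59 mm across, 15 high, loose; origin under its centre
- flask_2: bystander: conical flask, 64 mm across, 104 high, loose, at the back; origin under its centre
- flask_3: bystander: conical flask, 64 mm across, 104 high, loose, at the back; origin under its centre
Things that resemble listed ones, but are neither listed nor needed, are in the scene too. Leave any orange or pink look-alike of the bottle alone.

How it is judged (in metres and radians):
On the way:
1. the bottle's foot is pushed down between the two leaves, upright, both leaves swung open by it (z of bottle in the frame of keeper_port below -0.025 m and horizontal distance between bottle and keeper_port below 0.012 m and value of joint each of leaf_near, leaf_far above 0.6 rad and angle between bottle's own z axis and vertical below 0.3 rad), for 0.1 s.
At the end, for the whole second after the job is handed in: the bottle stands upright in the keeper, its underside within about 1 mm of the well's floor, at rest, both leaves closed over it (within 0.12 rad), all other things where they were (distance between bottle and keeper_floor below 0.0214 m and angle between bottle's own z axis and vertical below 0.15 rad and value of joint each of leaf_near, leaf_far below 0.12 rad and linear speed of bottle below 0.01 m/s); the robot touches nothing.
It fails at once if the bottle pressed on the keeper, its leaves or its floor with more than 25 N (contact force between bottle and keeper above 25 N or contact force between bottle and keeper_floor above 25 N).
It fails at once if the robot itself pressed on the keeper or its leaves with more than 25 N (contact force between any of the fingers, the arm and keeper above 25 N).
It fails at once if the bottle tipped by more than 40 degrees (angle between bottle's own z axis and vertical above 0.7 rad).
It fails at once if a bystander shifted by more than 30 mm (distance of any of beaker_1, tape, timer, dish, flask_2, flask_3 from where it was at the start of the episode above 0.03 m).
It also fails if it takes over 58 s, if anything falls off the work surface, if the arm or the gripper's body presses on something with over 40 N, if the wrist force passes 120 N, or if a joint passes its speed limit or range.

### The arm

A 6-joint arm with a two-finger parallel gripper is mounted at the origin on a cart in front of the work surface, level with it; the furniture and walls round the work are solid. World frame = base frame: x ahead of the robot, y to its left, z up, the work surface at z = 0. Lengths are in mm, angles in rad, forces in N, time in s.
With the tool pointing down it reaches from about 400 to 925 mm from the base axis. Payload 12.5 kg.
Tool frame: the origin (TCP) lies at the very end of the fingers, on their centre line; the grasp point (between the pads) lies 19 mm behind it (env.tcp_to_grasp is the distance from the TCP to the grasp point, in mm); z points along the fingers, x is the direction in which the jaws open and shut, and the axes are right-handed (so a half turn about z gives the same grasp; the last joint's range is limited). The gripper opens to 95 mm and grips with 3 to 60 N. Pads are 20 mm wide; open, the fingers measure 119 mm over their backs; the gripper's body (75 mm by 180 mm) begins 59 mm behind the grasp point.
Start: joints at [-1.383, 0.491, 1.559, -0, 1.092, -0.106], TCP at [181.018, -598.23, 214.661] pointing down, gripper open.
Joint ranges: [-3.1, 3.1], [-0.84, 2.19], [0.05, 2.79], [-1.13, 4.28], [0.06, 2.93], [-2.69, 2.69]. Speed limits (rad/s): [2.22, 2.22, 2.79, 3.14, 3.14, 3.14].

### API

Orientations are given as [roll, pitch, yaw] about the fixed x, y, z axes, in that order (R = Rz(yaw) Ry(pitch) Rx(roll)).
In Python, from cell import env, vision, job gives the robot as it stands.
- The arm moves only by the shell command python3 -m pendant 'ROWS' [OPENING]. ROWS is JSON, a list of rows, each a list of 4 numbers: the shift along the tool's x, y, z in mm, then the turn about the tool's z in degrees. In form: [[tx, ty, tz, turn], ...]. A call has 1 to 8 rows; each row is the pose to reach, as a shift and turn from the pose measured when the call began, along the tool's axes at that moment; what a row does not reach only later rows make up. A row lasts 1/8 s, in which the tool goes at most 62.5 mm and 10.7 degrees, less where a joint would pass 70% of its speed; a pose out of reach is approached as far as the arm can. A call with a gripper value outside its range is refused whole. OPENING is the closure, from 0 (fully open) to 1 (shut), set as the call begins (- or left out, the last holds). The fingers move at their own pace and stop on an object; the grip force is fixed at half the most. Time passes only in rows, so rows that repeat a pose let the fingers close. It gives the time, the measured TCP pose, the force and the opening at its end, in the units of the state.
- env.state(): the state, without advancing time (a new reading comes with each control period).
- vision.read_camera(name): name is "scene" or "top" or "wrist"; returns a dict with "pixels" (480x640x3 uint8, red, green, blue), "intrinsics" (3x3 intrinsics, pixels), "k1" (the pictures are not rectified: a ray, as slopes to the right and down, at radius r is drawn at 1 + k1 r^2 times it, then the intrinsics apply), "R" (3x3) and "t" (3): a world point X has camera coordinates R X + t; the wrist camera has in their place "tool_from_camera" (4x4, takes a point from camera to tool coordinates, whose origin is the TCP and whose axes are the tool frame's). Camera axes: x right, y down, z forward; pixel columns grow to the right and rows downward; lengths in mm; the calibration is good to about 2 mm. A picture is of the moment at which its call begins: read the wrist's pose just before it. There is no depth.
- job.job_done(): hands the job in, once; it reports no verdict.
Trained networks look in a picture, given as the dict that the camera call returned (one of the last four; its "shot" number tells which), for a name from the list of things; names that differ only in an ending like _2 or _b are one class to them, and where a whole thing is asked for, a point or a joint stands for the part that bears it (a point fixed in the world has none). Each returns a list of dicts, best first, with "confidence" (0 to 1); they miss things now and then, are a little off and sometimes report something else, mostly with a low value. They report only what shows in the picture. A call takes as long as a camera call. They do not tell look-alikes from the thing itself.
- vision.find_in(picture, query): "at" ([x, y, z] in mm, in the coordinates of the camera as it stood for that picture, good to about 4 mm: the middle of the surface that is visible of it).
- vision.regions_of(picture, query): "pixels" (480x640 bool, what is visible of it).
The state is a dict: "t": time; "joints": joint angles; "qvel": joint speeds; "tau": joint torques, N m; "eef_pos": TCP position; "tcp_rot": TCP orientation; "ft_force": force on the tool from outside, world axes, zero at the start; "moment": the same for the moment, N m; "opening": opening from 0.0 (shut) to 1.0 (fully open).
Only numpy, scipy, OpenCV 4.12 (cv2) and the standard library are available. Lean on these libraries where they do the work, as an engineer would, in place of code of your own. Each camera call takes 0.05 s, during which the arm holds its last target.

## Working session

There is one attempt and no reset: what is moved stays moved. The work goes in short steps, Python scripts to look and compute and a shell command to move; the robot and the scene stay as the last step left them, time stands still between calls to the robot, and variables do not carry over. Pictures are saved under pics/ and viewed, and the job is handed in when it is done.

```bash
ls; mkdir -p pics
cat > h.py <<'E'
from cell import env, vision, job
import numpy as np, cv2
from scipy.spatial.transform import Rotation as Rn
def cam2world(p,pic,st=None):
    p=np.array(p,float)
    if 'R' in pic: return np.array(pic['R']).T@(p-np.array(pic['t']))
    T=np.array(pic['tool_from_camera']); q=T[:3,:3]@p+T[:3,3]
    return Rn.from_euler('xyz',st['tcp_rot']).as_matrix()@q+np.array(st['eef_pos'])
def ray(u,v,pic,st=None):
    K=np.array(pic['intrinsics']); k=pic['k1']
    d=np.array([(u-K[0,2])/K[0,0],(v-K[1,2])/K[1,1]]); s=d.copy()
    for _ in range(30): s=d/(1+k*(s@s))
    o=cam2world([0,0,0],pic,st); e=cam2world([s[0],s[1],1],pic,st)
    return o,e-o
def atz(u,v,z,pic,st=None):
    o,d=ray(u,v,pic,st); return o+d*(z-o[2])/d[2]
def proj(X,pic,st=None):
    X=np.array(X,float)
    if 'R' in pic: c=np.array(pic['R'])@X+np.array(pic['t'])
    else:
        q=Rn.from_euler('xyz',st['tcp_rot']).as_matrix().T@(X-np.array(st['eef_pos']))
        T=np.array(pic['tool_from_camera']); c=T[:3,:3].T@(q-T[:3,3])
    s=c[:2]/c[2]; s=s*(1+pic['k1']*(s@s)); K=np.array(pic['intrinsics'])
    return K[:2,:2]@s+K[:2,2]
def save(n,im): cv2.imwrite('pics/'+n,cv2.cvtColor(im,cv2.COLOR_RGB2BGR))
E
python3 - <<'E'
from h import *
s=env.state(); print({k:np.round(v,3) for k,v in s.items()}, env.tcp_to_grasp)
for n in ['scene','top','wrist']:
    p=vision.read_camera(n); save(n+'0.png',p['pixels'])
    if n!='wrist': print(n,p['R'],p['t'])
    for q in ['bottle','keeper','beaker_1','tape','timer','dish','flask_2']:
        for d in vision.find_in(p,q): print(n,q,round(d['confidence'],2),cam2world(d['at'],p,s).round(), proj(cam2world(d['at'],p,s),p,s).round())
E
```

```text
pics
{'t': np.float64(0.0), 'joints': array([-1.383,  0.492,  1.559, -0.   ,  1.092, -0.106]), 'qvel': array([ 0.001,  0.002,  0.001,  0.002, -0.   , -0.001]), 'tau': array([ 3.0000e-03, -6.1263e+01, -2.5817e+01,  6.9000e-02,  4.8000e-02,
       -0.0000e+00]), 'eef_pos': array([ 180.962, -597.966,  214.07 ]), 'tcp_rot': array([-3.141e+00,  1.000e-03, -1.277e+00]), 'ft_force': array([0.899, 0.148, 0.639]), 'moment': array([ 0.014, -0.033,  0.015]), 'opening': np.float64(0.999)} 18.8
scene [[ 0.88940897 -0.45672247 -0.01887541]
 [-0.32614993 -0.60512066 -0.72626112]
 [ 0.32027787  0.65209936 -0.68715974]] [-558.98327416  148.41859811 1306.53842182]
scene bottle 0.84 [ 384. -306.   43.] [275. 316.]
scene bottle 0.79 [ 468. -281.   40.] [305. 295.]
scene bottle 0.64 [ 410. -232.   40.] [272. 289.]
scene bottle 0.53 [523. -58. 108.] [283. 207.]
scene keeper 0.79 [523. -58. 108.] [283. 207.]
scene beaker_1 0.76 [ 616. -260.   62.] [358. 259.]
scene tape 0.6 [ 380. -119.   19.] [242. 268.]
scene timer 0.62 [ 684. -415.   46.] [419. 299.]
scene timer 0.61 [524. -60. 108.] [284. 207.]
scene dish 0.57 [ 738. -200.   44.] [387. 232.]
scene dish 0.46 [372.  67.  13.] [213. 225.]
scene flask_2 0.84 [ 738. -204.   42.] [388. 234.]
scene flask_2 0.69 [748. -82.  44.] [366. 204.]
top [[-2.07192919e-02 -9.99785053e-01  7.47881261e-04]
 [-9.75220620e-01  2.00454127e-02 -2.20324589e-01]
 [ 2.20262239e-01 -5.29431869e-03 -9.75426325e-01]] [-164.2579176   575.53812922 1222.93660131]
top bottle 0.69 [ 470. -265.   63.] [365. 288.]
top bottle 0.56 [ 414. -220.   67.] [346. 313.]
top keeper 0.56 [532. -16. 136.] [249. 256.]
top beaker_1 0.88 [ 635. -254.   36.] [357. 220.]
top tape 0.84 [ 368. -117.   16.] [300. 337.]
top timer 0.93 [ 690. -406.   59.] [422. 193.]
top dish 0.79 [368.  66.  12.] [220. 338.]
top flask_2 0.66 [744. -77.  38.] [281. 176.]
top flask_2 0.64 [ 741. -193.   46.] [330. 176.]
```

View pics/scene0.png

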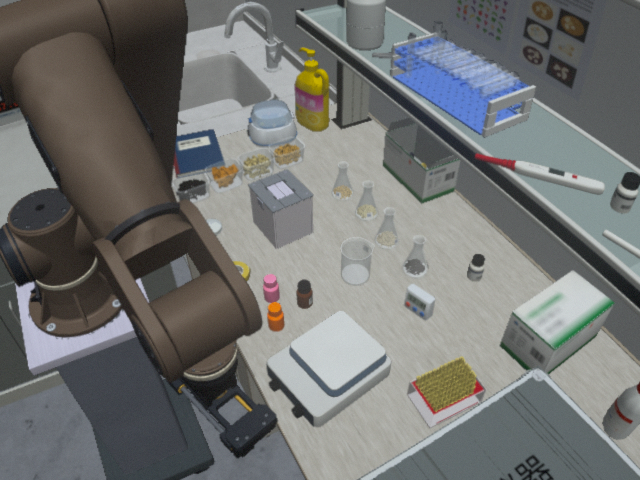

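View pics/top0.png

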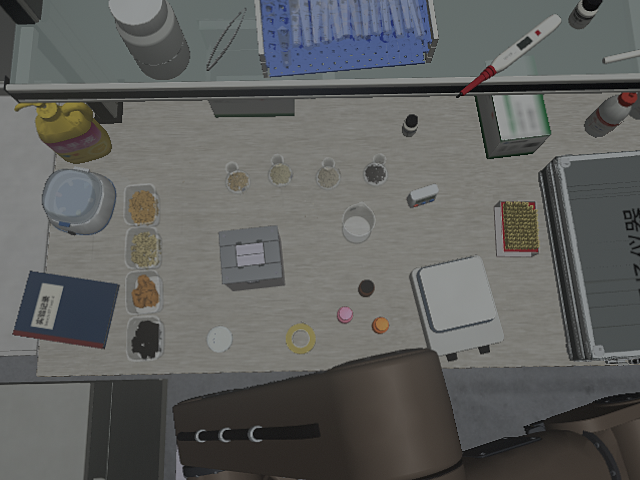

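Run:
```python
import cv2
a=cv2.imread('pics/scene0.png')[180:360,180:420]; cv2.imwrite('pics/sc0.png',cv2.resize(a,None,fx=3.3,fy=3.3,interpolation=cv2.INTER_CUBIC))
a=cv2.imread('pics/top0.png')[190:350,200:400]; cv2.imwrite('pics/tc0.png',cv2.resize(a,(750,600),interpolation=cv2.INTER_CUBIC))
```

```text
(no output)
```

View pics/sc0.png

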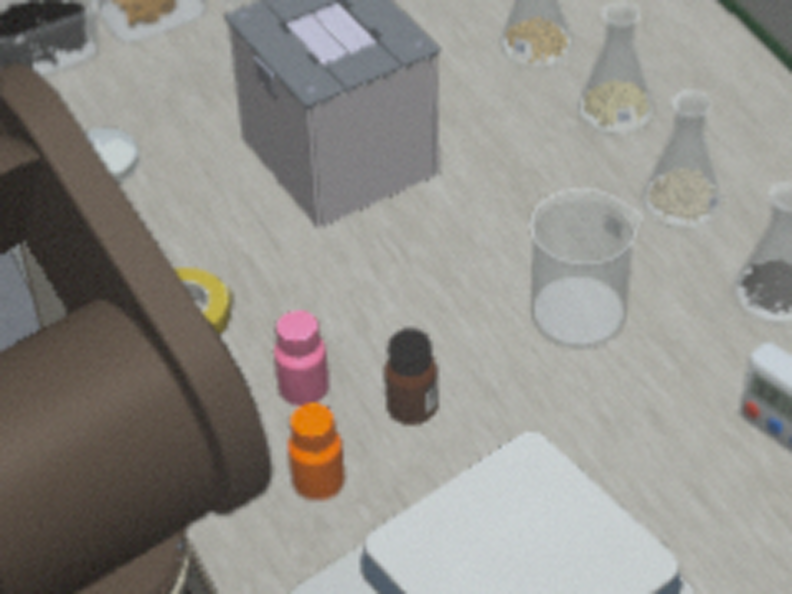

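View pics/tc0.png

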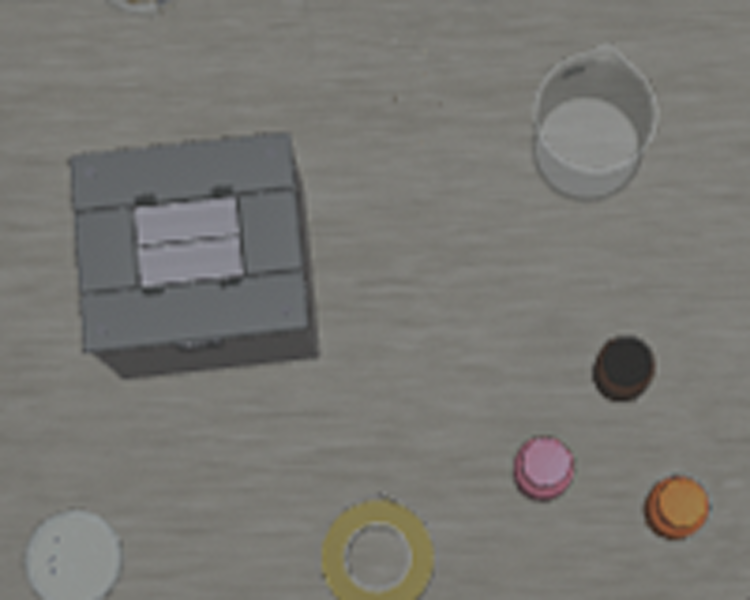

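The black-topped candidates are the brown bottle at scene (304,294) / top (367,287), and the white-labelled one at the back at scene (477,266). The look-alikes are pink (271,288) and orange (276,317). The enlarged crop confirms that (304,294), brown with a black cap and near the beaker, is the one meant. Next I'll work out positions.

Run:
```python
from h import *
s=env.state(); p=vision.read_camera('top')
f=lambda c,z:atz(c[0]/3.75+200-.37,c[1]/3.75+190-.37,z,p)
print('cap',f((627,362),66))
c=[f(q,131) for q in [(135,206),(239,198),(243,278),(141,289)]]; print(np.round(c,1),np.mean(c,0))
k=[f(q,131) for q in [(70,158),(289,133),(306,328),(86,352)]]; print(np.round(k,1),np.mean(k,0))
for a in (c,k):
  for i,j in ((0,1),(3,2),(0,3),(1,2)):
    d=a[i]-a[j]; print(np.hypot(*d[:2]).round(1),np.degrees(np.arctan2(d[1],d[0])).round(1))
q=vision.read_camera('scene')
print(atz(180+410/3.3,180+343/3.3,66,q))
print(atz(180+332/3.3,180+33/3.3,131,q))
```

```text
cap [ 473.17417662 -268.94534709   66.        ]
[[559.3  14.3 131. ]
 [562.8 -45.2 131. ]
 [516.2 -47.6 131. ]
 [511.   10.2 131. ]] [537.32743865 -17.0650451  131.        ]
[[588.4  52.  131. ]
 [600.7 -73.9 131. ]
 [486.7 -83.2 131. ]
 [475.6  40.7 131. ]] [537.83719331 -16.10996662 131.        ]
59.5 93.3
58.0 95.1
48.5 4.8
46.7 3.0
126.4 95.6
124.4 95.1
113.4 5.7
114.4 4.7
[ 471.92381357 -272.26891546   66.        ]
[534.26114932 -22.10301832 131.        ]
```

```bash
python3 -m pendant '[[-28,-46,0,2],[-57,-93,0,4],[-86,-140,0,6],[-115,-187,0,8],[-144,-234,0,10],[-173,-281,0,12],[-202,-328,0,12],[-229,-374,0,12]]' 0.2
python3 - <<'E'
from h import *
s=env.state(); print(s['eef_pos'],s['tcp_rot'],s['ft_force'])
p=vision.read_camera('wrist'); save('w1.png',p['pixels'])
for d in vision.find_in(p,'bottle'): w=cam2world(d['at'],p,s);print(d['confidence'],w.round(),proj(w,p,s).round())
print(proj([473,-269,66],p,s))
E
```

```text
t: 2.3
eef_pos: [473.8, -269.2, 214.8]
tcp_rot: [-3.141, -0.0, -1.486]
ft_force: [0.3, 0.6, 0.9]
opening: 0.803
[ 473.75329335 -269.20498384  214.849672  ] [-3.14126430e+00 -3.78193851e-04 -1.48635814e+00] [0.25343422 0.55176865 0.92009431]
0.91 [ 478. -268.   66.] [310. 214.]
0.79 [ 392. -297.   55.] [336. 313.]
0.58 [ 419. -222.   56.] [248. 276.]
[310.89936798 220.18296784]
```

View pics/w1.png

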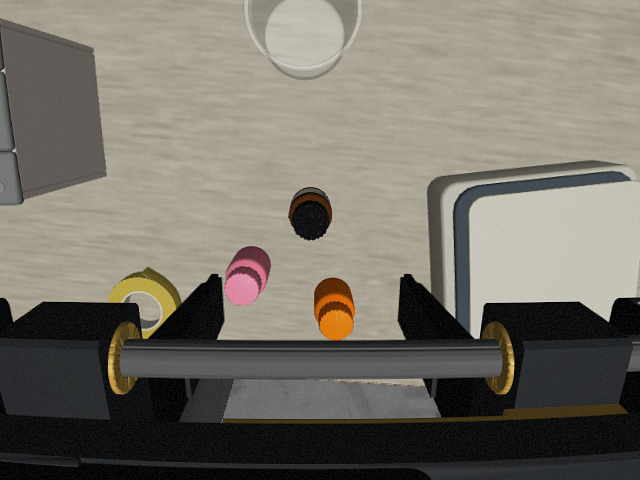

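The cap at wrist pixel (311,221) agrees with the predicted (310.9,220.2). I'll go down and grip the cap with the tips just above the shoulder.

```bash
python3 -m pendant '[[0,0,30,0],[0,0,60,0],[0,0,90,0],[0,0,115,0],[0,0,135,0],[0,0,150,0],[0,0,158,0],[0,0,162,0]]'; python3 -m pendant '[[0,0,0,0],[0,0,0,0]]'
```

```text
t: 3.4
eef_pos: [475.2, -267.7, 52.6]
tcp_rot: [-3.141, 0.0, -1.482]
ft_force: [0.8, -1.6, 0.3]
opening: 0.797
t: 3.65
eef_pos: [475.4, -267.8, 53.1]
tcp_rot: [-3.14, -0.001, -1.482]
ft_force: [-0.6, -0.7, -0.9]
opening: 0.798
```

```bash
python3 -m pendant '[[0,1.5,1,0],[0,1.5,1,0],[0,1.5,1,0],[0,1.5,1,0],[0,1.5,1,0],[0,1.5,1,0],[0,1.5,1,0],[0,1.5,1,0]]' 1; python3 -m pendant '[[0,0,0,0],[0,0,0,0],[0,0,0,0],[0,0,0,0]]'
python3 - <<'E'
from h import *
s=env.state(); print(s['eef_pos'],s['opening']*95)
p=vision.read_camera('wrist'); save('w2.png',p['pixels'])
E
```

```text
t: 4.65
eef_pos: [473.9, -267.9, 52.1]
tcp_rot: [-3.14, -0.001, -1.482]
ft_force: [-1.2, 0.2, -0.3]
opening: 0.293
t: 5.15
eef_pos: [473.9, -267.9, 52.1]
tcp_rot: [-3.14, -0.001, -1.482]
ft_force: [0.7, 0.3, 0.6]
opening: 0.291
[ 473.91896796 -267.9326006    52.09842028] 27.669607303463405
```

View pics/w2.png

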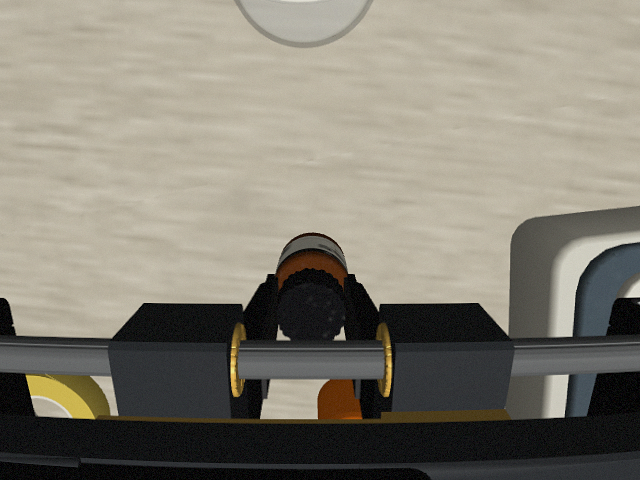

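```bash
python3 -m pendant '[[0,0,-15,0],[0,0,-40,0],[0,0,-70,0],[0,0,-100,0],[0,0,-130,0],[0,0,-155,0],[0,0,-170,0],[0,0,-180,0]]'; python3 -m pendant '[[-20,0,0,0],[-50,0,0,0],[-90,0,0,0],[-130,0,0,0],[-170,0,0,0],[-210,5,0,0],[-235,10,0,0],[-248,15,0,0]]'; python3 -m pendant '[[0,0,0,0],[0,0,0,0]]';  python3 - <<'E'
from h import *
s=env.state(); print(s['eef_pos'],s['tcp_rot'],s['opening']*95)
p=vision.read_camera('wrist'); save('w3.png',p['pixels'])
print(proj([537,-17,131],p,s), proj(s['eef_pos']+np.array([0,0,14]),p,s))
E
```

```text
t: 6.2
eef_pos: [473.6, -267.8, 233.0]
tcp_rot: [-3.14, -0.001, -1.482]
ft_force: [0.4, -0.9, -0.1]
opening: 0.291
t: 7.2
eef_pos: [435.6, -20.4, 232.2]
tcp_rot: [-3.141, -0.0, -1.481]
ft_force: [0.4, 1.1, -0.8]
opening: 0.293
t: 7.45
eef_pos: [435.7, -20.7, 232.1]
tcp_rot: [-3.141, -0.0, -1.481]
ft_force: [1.0, 1.3, -0.3]
opening: 0.294
[435.67479169 -20.73439468 232.06144737] [-3.14123561e+00 -4.65449056e-04 -1.48075190e+00] 27.969051759264712
[320.61603749  73.30335845] [312.35112051 309.92748683]
```

View pics/w3.png

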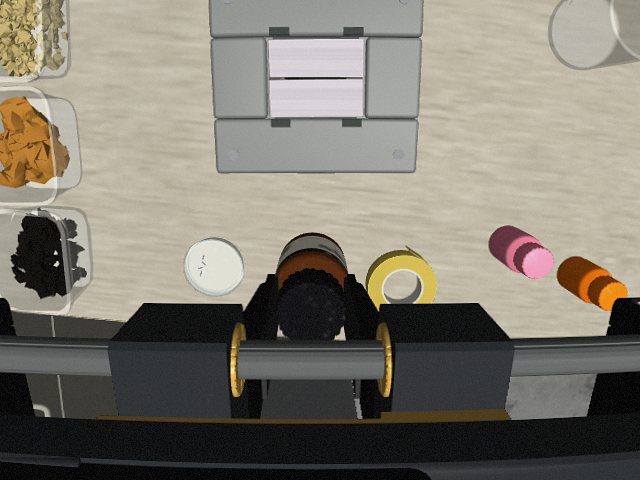

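Run:
```python
from h import *
s=env.state(); p=vision.read_camera('wrist'); im=p['pixels']
c=[atz(u,v,131,p,s) for u,v in [(268,37),(363,38),(364,118),(269,118)]]
print(np.round(c,1),np.mean(c,0))
for i,j in ((0,1),(3,2),(0,3),(1,2)):
    d=c[i]-c[j]; print(np.hypot(*d[:2]).round(1),np.degrees(np.arctan2(d[1],d[0])).round(1))
# keeper front corners
for uv in [(216,172),(416,172)]: print(atz(*uv,131,p,s))
a=im.copy()
e=s['eef_pos']
for t in np.linspace(0,6.28,60):
  for r,z,col in ((14,14,(0,255,0)),(18,-52,(255,0,0)),(18,-2,(0,0,255))):
    u,v=proj([e[0]+r*np.cos(t),e[1]+r*np.sin(t),e[2]+z],p,s).round().astype(int)
    if 0<=v<480: a[v,u]=col
save('w3c.png',cv2.resize(a[220:360,220:400],None,fx=4,fy=4,interpolation=cv2.INTER_NEAREST))
b=im[20:180,200:440]; save('w3k.png',cv2.resize(b,None,fx=3.3,fy=3.3))
```

```text
[[555.1  15.9 131. ]
 [559.7 -40.4 131. ]
 [513.3 -46.4 131. ]
 [508.   12.  131. ]] [534.01711744 -14.72026792 131.        ]
56.5 94.7
58.6 95.2
47.3 4.8
46.7 7.3
[471.84237935  43.36836545 131.        ]
[483.37921593 -83.44598259 131.        ]
```

View pics/w3c.png

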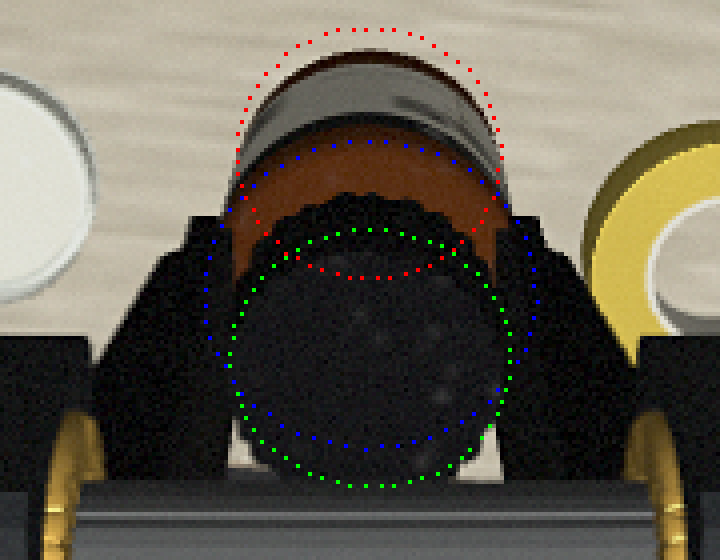

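View pics/w3k.png

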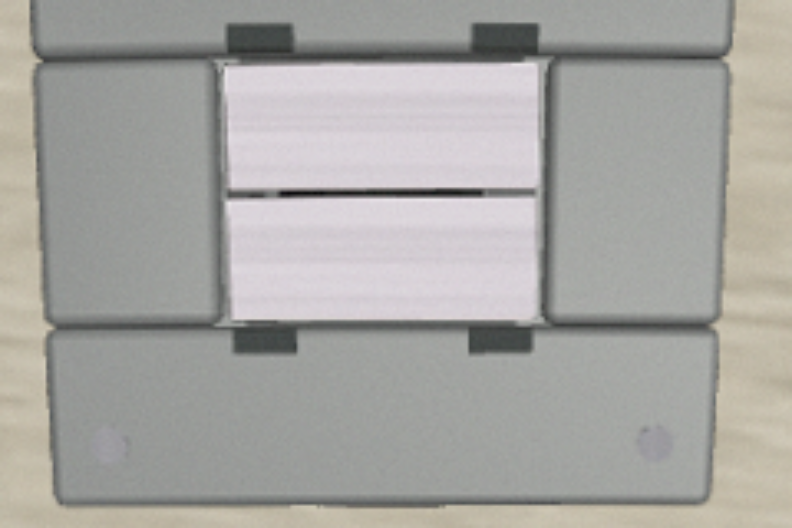

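```bash
python3 -m pendant '[[-3,-20,10,0],[-3,-40,20,0],[-3,-50,30,0],[-3,-50,30,0]]'
python3 - <<'E'
from h import *
s=env.state(); print(s['eef_pos'],s['tcp_rot'])
p=vision.read_camera('wrist'); im=p['pixels']; save('w4.png',im)
a=im.copy()
e=s['eef_pos']
for t in np.linspace(0,6.28,60):
  for r,z,col in ((14,14,(0,255,0)),(18,-52,(255,0,0)),(18,-2,(0,0,255))):
    u,v=proj([e[0]+r*np.cos(t),e[1]+r*np.sin(t),e[2]+z],p,s).round().astype(int)
    if 0<=v<480: a[v,u]=col
b=a[90:340,180:450]; save('w4k.png',cv2.resize(b,(756,560*10//8),interpolation=cv2.INTER_CUBIC)[:600])
E
```

```text
t: 8.05
eef_pos: [485.2, -13.8, 201.2]
tcp_rot: [3.14, 0.0, -1.482]
ft_force: [0.4, -0.0, 0.5]
opening: 0.291
[485.15798779 -13.80469419 201.18263965] [ 3.14016754e+00  2.21781599e-05 -1.48185449e+00]
```

View pics/w4k.png

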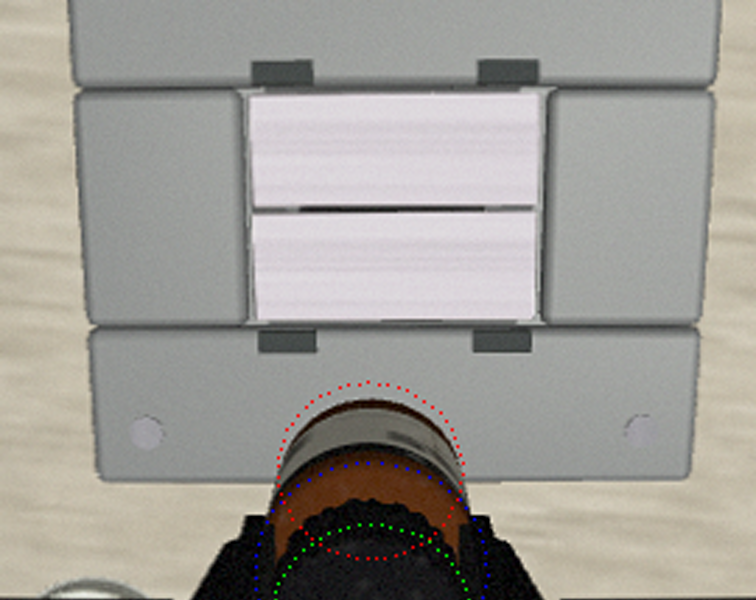

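Run:
```python
from h import *
s=env.state(); p=vision.read_camera('wrist'); e=np.array(s['eef_pos'])
g=lambda x,y:(180+x/2.8,90+y/2.8)
k=[atz(*g(*q),131,p,s) for q in [(396,209),(243,88),(550,88),(544,325),(250,325)]]
print(np.round(k,1), np.mean(k[1:],0))
# fit foot offset: visible front arc pts of foot circle
obs=np.array([g(*q) for q in [(369,400),(310,418),(430,418),(284,452),(459,452)]])
w=np.array([atz(u,v,e[2]-52,p,s) for u,v in obs])
from scipy.optimize import least_squares
r=least_squares(lambda c:np.hypot(w[:,0]-c[0],w[:,1]-c[1])-18,e[:2]); print(r.x-e[:2],r.fun)
for t in np.linspace(-1,1,9):
  pass
```

```text
[[534.3 -14.8 131. ]
 [555.1  17.3 131. ]
 [560.6 -42.6 131. ]
 [513.5 -47.3 131. ]
 [508.1  12.8 131. ]] [534.31591039 -14.95603618 131.        ]
[-3.008639   -0.67968165] [-0.48717824  0.23830276 -0.02764639  0.34091025  0.51362357]
```

```bash
python3 -m pendant '[[3,-15,0,0],[5,-35,0,0],[5.5,-48,0,0],[5.5,-52,0,0],[5.5,-52,0,0],[5.5,-52,0,0]]'; python3 -m pendant '[[0,0,5,0],[0,0,10,0],[0,0,13,0],[0,0,13,0]]'
python3 - <<'E'
from h import *
s=env.state(); print(s['eef_pos'],s['ft_force'])
for n in ('wrist','scene'):
  p=vision.read_camera(n); save(n+'5.png',p['pixels'])
  if n=='scene': save('s5c.png',cv2.resize(p['pixels'][130:260,220:360],(800,743)[:2] if 0 else (640,594),interpolation=cv2.INTER_CUBIC))
E
```

```text
t: 8.9
eef_pos: [536.7, -14.5, 202.1]
tcp_rot: [3.141, -0.0, -1.482]
ft_force: [-0.6, -0.6, -1.2]
opening: 0.294
t: 9.4
eef_pos: [536.6, -14.5, 188.8]
tcp_rot: [3.141, -0.0, -1.482]
ft_force: [0.4, -0.5, 0.0]
opening: 0.292
[536.60045879 -14.5141439  188.80298111] [ 0.39662993 -0.4510908   0.03937205]
```

View pics/wrist5.png

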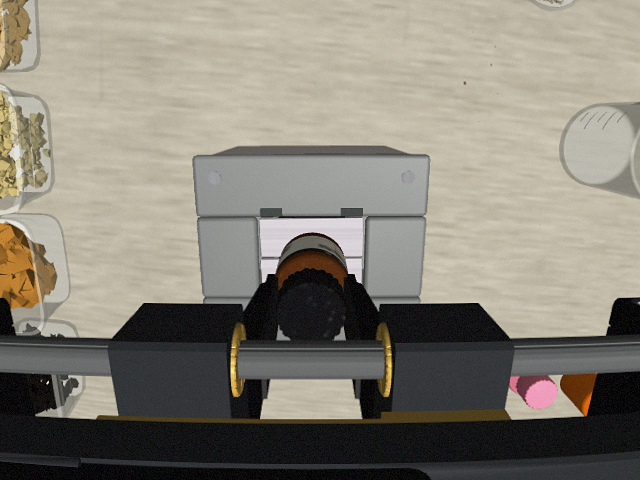

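View pics/s5c.png

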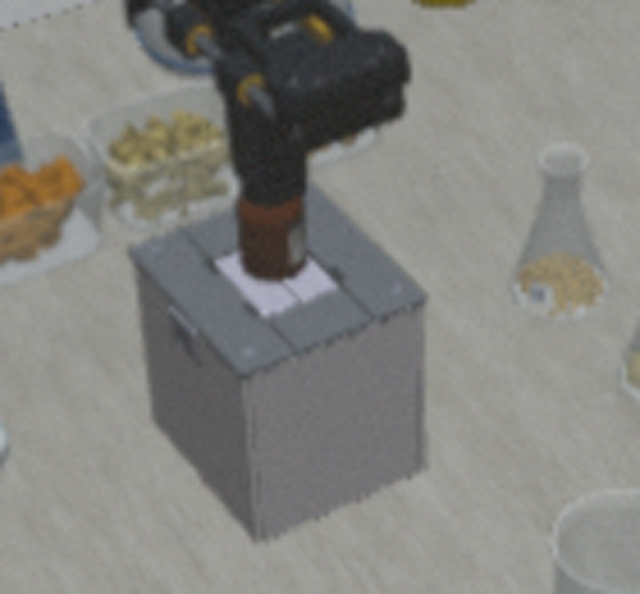

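```bash
python3 -m pendant '[[0,-0.8,2,0],[0,-0.8,4,0],[0,-0.8,6,0],[0,-0.8,8,0],[0,-0.8,10,0]]'; python3 -m pendant '[[0,0,2,0],[0,0,4,0],[0,0,6,0],[0,0,8,0],[0,0,10,0]]';python3 -m pendant '[[0,0,2,0],[0,0,4,0],[0,0,6,0],[0,0,8,0],[0,0,10,0]]'
```

```text
t: 10.12
eef_pos: [537.7, -14.5, 179.2]
tcp_rot: [3.141, -0.0, -1.482]
ft_force: [0.3, -0.1, 2.9]
opening: 0.296
t: 10.75
eef_pos: [537.6, -14.5, 169.0]
tcp_rot: [3.141, -0.0, -1.482]
ft_force: [0.2, -0.0, 2.8]
opening: 0.294
t: 11.38
eef_pos: [537.6, -14.5, 158.8]
tcp_rot: [3.141, -0.0, -1.482]
ft_force: [-0.1, 0.2, 1.1]
opening: 0.291
```

```bash
python3 -m pendant '[[0,0,2,0],[0,0,4,0],[0,0,6,0],[0,0,7,0]]'; python3 -m pendant '[[0,0,1.5,0],[0,0,3,0],[0,0,4,0],[0,0,5,0]]';python3 -m pendant '[[0,0,1.5,0],[0,0,3,0],[0,0,4,0],[0,0,5,0]]'
```

```text
t: 11.88
eef_pos: [537.5, -14.5, 151.6]
tcp_rot: [3.141, -0.0, -1.482]
ft_force: [-0.2, 0.8, 0.6]
opening: 0.293
t: 12.38
eef_pos: [537.5, -14.5, 146.5]
tcp_rot: [3.141, -0.0, -1.482]
ft_force: [-0.7, 0.5, 0.6]
opening: 0.292
t: 12.88
eef_pos: [537.5, -14.5, 141.4]
tcp_rot: [3.141, -0.0, -1.482]
ft_force: [-0.3, -0.8, -0.6]
opening: 0.292
```

```bash
python3 -m pendant '[[0,0,1.5,0],[0,0,3,0],[0,0,4,0],[0,0,5,0]]'; python3 -m pendant '[[0,0,1,0],[0,0,2,0],[0,0,3,0],[0,0,4,0]]';python3 -m pendant '[[0,0,1,0],[0,0,2,0],[0,0,3,0],[0,0,4,0]]'
```

```text
t: 13.38
eef_pos: [537.7, -14.7, 136.6]
tcp_rot: [3.141, -0.001, -1.482]
ft_force: [0.4, -1.1, 3.0]
opening: 0.29
t: 13.88
eef_pos: [537.9, -14.8, 132.6]
tcp_rot: [-3.141, -0.001, -1.482]
ft_force: [0.2, -3.6, 4.7]
opening: 0.293
t: 14.38
eef_pos: [538.0, -15.0, 128.7]
tcp_rot: [-3.141, -0.001, -1.482]
ft_force: [1.5, -4.6, 2.8]
opening: 0.293
```

```bash
python3 -m pendant '[[0,0,0,0],[0,0,0,0],[0,0,0,0]]' 0.65; python3 -m pendant '[[0,0,-1,0],[0,0,-3,0],[0,0,-5,0],[0,0,-5,0]]'
```

```text
t: 14.75
eef_pos: [537.8, -14.8, 128.5]
tcp_rot: [-3.142, -0.001, -1.482]
ft_force: [0.9, -0.1, -0.3]
opening: 0.348
t: 15.25
eef_pos: [537.9, -14.8, 133.7]
tcp_rot: [-3.141, -0.001, -1.482]
ft_force: [0.2, -0.1, 0.1]
opening: 0.351
```

Released cleanly. I'll open more, lift clear and look.

```bash
python3 -m pendant '[[0,0,0,0],[0,0,0,0],[0,0,-10,0],[0,0,-25,0],[0,0,-40,0],[0,0,-40,0]]' 0.45; python3 -m pendant '[[0,15,-3,0],[0,35,-3,0],[0,50,-3,0],[0,50,-3,0]]' 1
python3 - <<'E'
from h import *
s=env.state(); print(s['eef_pos'],s['ft_force'])
p=vision.read_camera('wrist'); save('w6.png',p['pixels'])
E
```

```text
t: 16.0
eef_pos: [538.5, -14.8, 175.3]
tcp_rot: [-3.138, -0.002, -1.481]
ft_force: [0.4, 1.2, -0.2]
opening: 0.552
t: 16.5
eef_pos: [487.6, -19.3, 178.3]
tcp_rot: [-3.139, -0.002, -1.482]
ft_force: [0.8, -0.2, 0.5]
opening: 0.189
[487.64264718 -19.32371071 178.28509317] [ 0.84645389 -0.18806535  0.48092238]
```

View pics/w6.png

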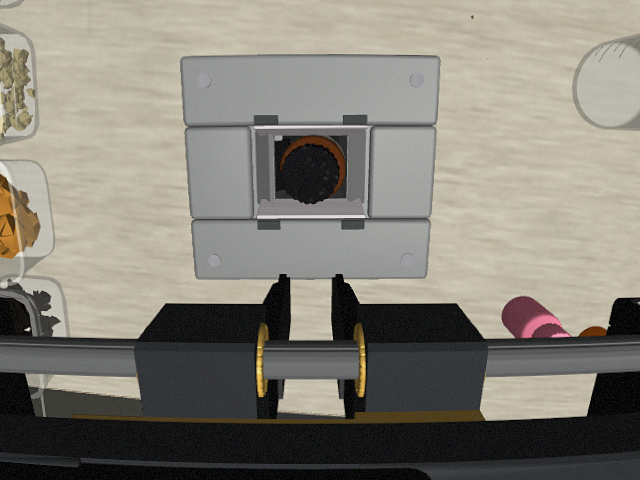

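The bottle stands upright in the well, held by the grip, with the cap at (311,172). Next I'll work out how to centre the shut fingers on it.

Run:
```python
from h import *
s=env.state(); p=vision.read_camera('wrist')
print(s['eef_pos'],s['opening'],s['tcp_rot'])
print(atz(311,174,143,p,s), atz(312,172,131,p,s))
```

```text
[488.52563108 -19.36993936 178.37015329] 0.1457416249352037 [-3.13793884e+00 -1.72900925e-03 -1.48173442e+00]
[536.4808883  -14.64085499 143.        ] [536.16528503 -15.22132194 131.        ]
```

```bash
python3 -m pendant '[[0,-15,0,0],[0,-35,0,0],[0,-49,3,0],[0,-49,10,0],[0,-49,20,0],[0,-49,26,0],[0,-49,26,0]]' 1; python3 -m pendant '[[0,0,2,0],[0,0,4,0],[0,0,6,0],[0,0,7,0]]'; python3 -m pendant '[[0,0,1,0],[0,0,2,0],[0,0,3,0],[0,0,4,0]]'
```

```text
t: 17.48
eef_pos: [537.4, -15.0, 152.0]
tcp_rot: [-3.139, -0.002, -1.482]
ft_force: [-0.3, 0.8, -0.4]
opening: 0.005
t: 17.98
eef_pos: [537.4, -15.1, 144.9]
tcp_rot: [-3.139, -0.001, -1.482]
ft_force: [-0.2, -0.0, -0.6]
opening: 0.006
t: 18.48
eef_pos: [537.7, -15.1, 141.2]
tcp_rot: [-3.138, -0.002, -1.482]
ft_force: [-0.2, 0.0, 3.3]
opening: 0.002
```

```bash
for i in 1; do python3 -m pendant '[[0,0,1.5,0],[0,0,3,0],[0,0,4.5,0],[0,0,6,0],[0,0,7.5,0],[0,0,9,0]]'; done; python3 -m pendant '[[0,0,1.5,0],[0,0,3,0],[0,0,4.5,0],[0,0,6,0],[0,0,7.5,0],[0,0,9,0]]'; python3 -m pendant '[[0,0,1.5,0],[0,0,3,0],[0,0,4.5,0],[0,0,6,0],[0,0,7.5,0],[0,0,9,0]]'; python3 -m pendant '[[0,0,1.5,0],[0,0,3,0],[0,0,4.5,0],[0,0,6,0],[0,0,7.5,0],[0,0,9,0]]'
```

```text
t: 19.23
eef_pos: [537.7, -15.2, 132.0]
tcp_rot: [-3.138, -0.002, -1.482]
ft_force: [0.8, -0.4, 3.4]
opening: 0.004
t: 19.98
eef_pos: [537.8, -15.2, 123.0]
tcp_rot: [-3.138, -0.002, -1.482]
ft_force: [-0.2, -0.6, 4.1]
opening: 0.003
t: 20.72
eef_pos: [537.8, -15.3, 113.9]
tcp_rot: [-3.138, -0.002, -1.482]
ft_force: [-0.1, -1.8, 4.3]
opening: 0.004
t: 21.48
eef_pos: [537.9, -15.1, 104.8]
tcp_rot: [-3.138, -0.002, -1.482]
ft_force: [0.6, 0.8, 3.0]
opening: 0.002
```

```bash
python3 -m pendant '[[0,0,0.7,0],[0,0,1.4,0],[0,0,2,0],[0,0,2,0]]'; python3 -m pendant '[[0,0,0.3,0],[0,0,0.6,0],[0,0,0.8,0],[0,0,0.8,0]]'; python3 -m pendant '[[0,0,0.3,0],[0,0,0.6,0],[0,0,0.6,0]]'
```

```text
t: 21.98
eef_pos: [537.9, -15.1, 102.8]
tcp_rot: [-3.138, -0.002, -1.482]
ft_force: [-0.3, 0.3, 2.4]
opening: 0.005
t: 22.48
eef_pos: [537.8, -15.1, 101.9]
tcp_rot: [-3.138, -0.002, -1.482]
ft_force: [-0.5, -0.1, 3.8]
opening: 0.004
t: 22.85
eef_pos: [537.8, -15.1, 101.3]
tcp_rot: [-3.138, -0.002, -1.482]
ft_force: [0.1, -0.2, 1.7]
opening: 0.006
```

```bash
python3 -m pendant '[[0,0,0.3,0],[0,0,0.6,0]]'|grep -E 'eef|force'; python3 -m pendant '[[0,0,0.3,0],[0,0,0.6,0]]'|grep -E 'eef|force'
```

```text
eef_pos: [537.8, -15.1, 100.7]
ft_force: [-0.6, -1.0, 2.4]
eef_pos: [537.8, -15.1, 100.1]
ft_force: [-0.5, -0.4, 3.7]
```

```bash
python3 -m pendant '[[0,0,0.3,0],[0,0,0.6,0]]'|grep -E 'eef|force'; python3 -m pendant '[[0,0,0.3,0],[0,0,0.6,0]]'|grep -E 'eef|force'
```

```text
eef_pos: [537.8, -15.1, 99.4]
ft_force: [-0.5, 0.1, 3.4]
eef_pos: [537.9, -15.1, 98.9]
ft_force: [-0.5, 0.5, 6.8]
```

```bash
python3 -m pendant '[[0,0,0.3,0],[0,0,0.6,0]]'|grep -E 'eef|force'
```

```text
eef_pos: [538.1, -15.1, 98.7]
ft_force: [-1.1, 0.8, 9.9]
```

```bash
python3 -m pendant '[[0,0,0.2,0],[0,0,0.2,0]]'|grep -E 'eef|force'; python3 -c "
from h import *
s=env.state(); print(s['eef_pos'],s['ft_force'],s['moment'])"
```

```text
eef_pos: [538.0, -15.1, 98.7]
ft_force: [-1.0, -0.6, 5.7]
[538.04119378 -15.11807689  98.73429279] [-1.03941574 -0.64507043  5.69149311] [-0.01832308  0.19194587  0.03975771]
```

```bash
python3 -m pendant '[[0,0,0.3,0],[0,0,0.6,0],[0,0,0.6,0]]'|grep -E 'eef|force'; python3 -c "
from h import *
s=env.state(); print(s['eef_pos'],s['ft_force'],s['moment'])"
```

```text
eef_pos: [538.1, -15.1, 98.6]
ft_force: [-2.0, 0.1, 9.3]
[538.12857936 -15.11730002  98.59802413] [-2.038282    0.12132805  9.3194037 ] [ 0.03546316  0.35412379 -0.06873318]
```

```bash
python3 - <<'E'
from h import *
p=vision.read_camera('scene'); save('s7.png',cv2.resize(p['pixels'][130:260,220:360],(640,594),interpolation=cv2.INTER_CUBIC))
p=vision.read_camera('wrist'); save('w7.png',p['pixels'])
s=env.state(); print(s['eef_pos'],s['ft_force'],s['t'])
E
python3 -m pendant '[[0,0,0.3,0],[0,0,0.7,0],[0,0,0.7,0],[0,0,0.7,0]]'|grep -E 'eef|force'
```

```text
[538.10712854 -15.11408907  98.60280344] [-1.82995573  0.30696649 10.00509901] 24.825
eef_pos: [538.2, -15.1, 98.5]
ft_force: [-2.1, 0.5, 11.0]
```

View pics/s7.png

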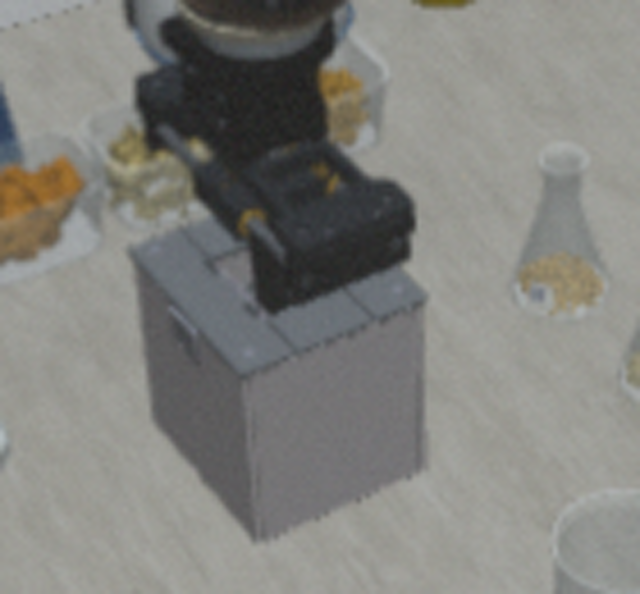

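View pics/w7.png

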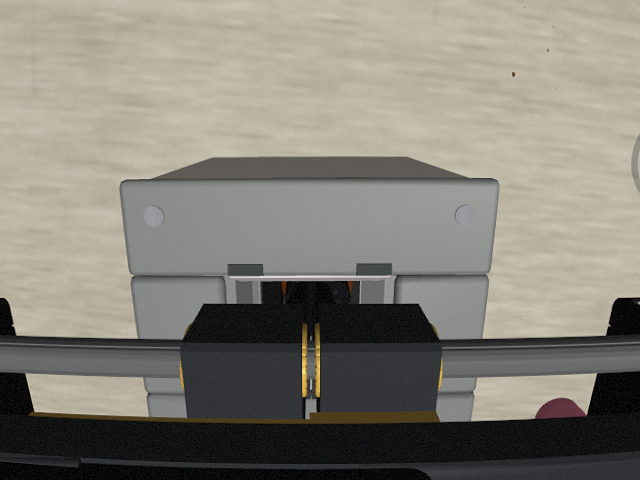

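Run:
```python
from h import *
p=vision.read_camera('scene'); s=env.state(); print(s['ft_force'],s['eef_pos'],s['t'])
e=np.array(s['eef_pos']); yw=s['tcp_rot'][2]
ax=np.array([np.cos(yw),np.sin(yw),0]); ay=np.array([np.sin(yw),-np.cos(yw),0])
for h in (78,60,33):
  for a in (-45,45):
    for b in (-37,37): 
      q=proj(e+ax*a+ay*b+[0,0,h],p); print(h,a,b,((q-[220,130])*[640/140,594/130]).round())
w=vision.read_camera('wrist'); print(np.round(w['tool_from_camera'],2))
```

```text
[-1.18218424e+00  2.36413910e-03  1.09328045e+01] [538.20319533 -15.11943964  98.52476926] 25.375
78 -45 -37 [291. 133.]
78 -45 37 [172. 179.]
78 45 -37 [378. 217.]
78 45 37 [255. 266.]
60 -45 -37 [293. 160.]
60 -45 37 [175. 206.]
60 45 -37 [379. 244.]
60 45 37 [257. 294.]
33 -45 -37 [295. 199.]
33 -45 37 [179. 245.]
33 45 -37 [380. 284.]
33 45 37 [260. 333.]
[[   1.      0.      0.     -0.88]
 [  -0.      0.96    0.26  -72.48]
 [  -0.     -0.26    0.96 -169.83]
 [   0.      0.      0.      1.  ]]
```

The body clears the keeper's top, and the push is firm: force rises from about 3 N to 11 N within about 0.5 mm at a cap depth of 32.5 mm. I take that as the floor, so I'm withdrawing now.

```bash
python3 -m pendant '[[0,0,-2,0],[0,0,-5,0],[0,0,-10,0],[0,0,-16,0],[0,0,-22,0],[0,0,-28,0],[0,0,-36,0],[0,0,-46,0]]'; python3 -m pendant '[[0,10,-15,0],[0,30,-35,0],[0,50,-45,0],[0,60,-50,0],[0,60,-50,0]]'
python3 - <<'E'
from h import *
s=env.state()
p=vision.read_camera('wrist'); save('w8.png',p['pixels'])
p=vision.read_camera('top'); save('t8.png',p['pixels'])
for q in ['beaker_1','tape','timer','dish','flask_2']:
    for d in vision.find_in(p,q)[:2]: print(q,round(d['confidence'],2),cam2world(d['at'],p).round())
E
```

```text
t: 26.42
eef_pos: [537.9, -15.0, 145.1]
tcp_rot: [-3.136, -0.002, -1.482]
ft_force: [-0.0, -0.9, -0.4]
opening: 0.008
t: 27.05
eef_pos: [477.7, -20.4, 195.5]
tcp_rot: [-3.135, -0.002, -1.482]
ft_force: [0.3, 0.2, -0.4]
opening: 0.003
beaker_1 0.88 [ 633. -253.   35.]
beaker_1 0.55 [ 689. -410.   60.]
tape 0.59 [ 367. -115.   13.]
tape 0.32 [517. -65. 133.]
timer 0.65 [ 691. -408.   63.]
flask_2 0.83 [746. -76.  38.]
flask_2 0.82 [ 735. -188.   47.]
```

View pics/w8.png

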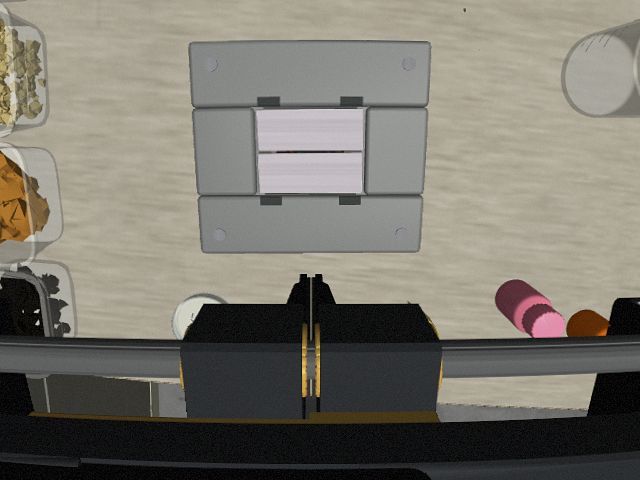

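```bash
python3 -m pendant '[[0,0,0,0],[0,0,0,0]]'; python3 -c "
from h import *
job.job_done()"
```

```text
t: 27.65
eef_pos: [478.1, -20.2, 194.3]
tcp_rot: [-3.137, -0.002, -1.482]
ft_force: [-0.3, 0.7, -0.7]
opening: 0.004
the job is handed in; nothing more can be done
```

The brown bottle is in the keeper with both leaves closed over it, and I handed the job in at about 28 s. I gripped it by the cap and lowered it through the leaves, which took about 3 N. I let it go upright in the spring grip with its foot about 54 mm down, then pushed it home with the shut fingers.

**Last checks:**
- **Seating:** the push stayed at about 2–4 N, then rose to about 11 N over the last millimetre or so with the cap about 32.5 mm below the keeper's top. That fits the cushioned floor, but it was judged by force and depth only, since the floor can't be seen.
- **Sideways force:** there was about 2 N sideways in x at the end of the push. I took it as harmless, because the scene view showed the gripper body clear of the keeper's top.
- **Leaves:** the last wrist picture shows both leaves shut, with the hand clear and about 0 N on the tool.
- **Other things:** the beaker, tape, timer and both flasks were re-measured within about 8 mm of where they started. The network did not find the dish in the last top picture. It shows partly in the last wrist picture, but I didn't measure it again.
- **Camera disagreement:** the wrist and top cameras differed by about 3 mm on the keeper's position. I lined up the bottle and the opening in the wrist camera's view, and it went in without catching.

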